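# Find the blind hole of a spacer with a feeler pin and hold it hole-up

## Task

The square metal spacer looks alike at both ends, but only one end has the deep blind hole. Pick it up and feel for that hole with the level pin of the feeler stand, sliding the spacer gently over the pin until the pin is nearly at the bottom of the hole; then draw it off and turn it so that the hole points straight up. Finish while still holding it in the gripper like that, still and clear of everything, with its middle at least 15 cm above the worktop, and leave the other things on the bench alone.

Things in the scene. Friction and masses are not known exactly. Their poses are not given: they have to be found in the camera images.
- spacer_center (a point): loose pale bare-aluminium spacer, a square bar 40x40 mm and 70 mm long, about 0.2 kg, lying on one of its long sides, with a thin blue band round it near each end. This point is its middle (20 mm above the worktop at first). Its x axis runs along the bar, towards the end with the deep hole; y is level across the bar and z up as it lies. The deep hole is round, 19 mm wide, 32 mm deep and central in its end; the other end has a look-alike recess only 5 mm deep
- spacer_hole (a point): centre of the mouth of the spacer's deep hole, in its end face, 35 mm from the middle along +x; same axes as the middle. To begin with the hole looks to the robot's left or right, towards the robot, or anything between
- pin_tip (a point): very tip of the feeler pin: a fixed level steel rod 12 mm thick, round-ended, 70 mm above the worktop. Its x axis runs along the pin from the tip back to the column; the pin points along -x, roughly to the robot's left (world +y), within 25 degrees. 68 mm of it is bare
- column_top (a point): top of the fixed steel column that carries the pin, 78 mm above the worktop and 84 mm behind the tip: 18 mm thick, with a brass collar 17 mm wide on the pin before it, on a dark foot 80 mm square and 12 mm high that begins 64 mm behind the tip. Same axes as the tip
- beaker: clear beaker, 55 mm wide, 70 mm high; bystander, to be left alone; origin at the centre of its underside
- objective_case: white round case with a black screw lid, 37 mm wide, 58 mm high; bystander, to be left alone; origin at the centre of its underside
- tube_orange: standing clear tube with an orange screw cap, 34 mm wide, 108 mm high; bystander, to be left alone; origin at the centre of its underside
- tube_blue: standing clear tube with a blue screw cap, 34 mm wide, 108 mm high; bystander, to be left alone; origin at the centre of its underside
- dish: flat round covered brown culture dish, 55 mm wide, 12 mm high; bystander, to be left alone; origin at the centre of its underside
- tin: flat blue tin, 42x60x19 mm; bystander, to be left alone; origin at the centre of its underside
- eyepiece: black microscope eyepiece standing on end, 34 mm wide, 46 mm high; bystander, to be left alone; origin at the centre of its underside
There are look-alikes about, which are no part of the job. What is shaped like the part that bears spacer_center but yellow is not meant. There is more than one size of the part that bears pin_tip; the job needs the largest.

How it is judged:
By the outcome, as a careful person would: the job done as asked, in the order asked, and still so for the second after the job is handed in, while the arm keeps its last pose, push and grip.
It also fails if it takes over 72 s, if anything falls off the work surface, if the arm or the gripper's body presses on something with over 40 N, if the wrist force passes 120 N, or if a joint passes its speed limit or range.

## Robot

A 6-joint arm with a two-finger parallel gripper is mounted at the origin on a cart in front of the work surface, level with it; the furniture and walls round the work are solid. World frame = base frame: x ahead of the robot, y to its left, z up, the work surface at z = 0. Lengths are in mm, angles in degrees, forces in N, time in s.
With the tool pointing down it reaches from about 350 to 850 mm from the base axis. Payload 8.1 kg.
Tool frame: the origin (TCP) lies midway between the tips of the shut fingers; the grasp point (between the pads) lies 19 mm behind it; z points along the fingers, y is the line along which they close (so a half turn about z gives the same grasp; the last joint's range is limited). The gripper opens to 85 mm and grips with 20 to 120 N. Pads are 22 mm wide; open, the fingers measure 114 mm over their backs; the gripper's body (76 mm by 85 mm) begins 54 mm behind the grasp point. The pads swing forward as they close: fully open they stand 13 mm farther back than shut.
Start: joints at [67.128, 7.471, 85.268, -0, 87.261, -4.893], TCP at [185.184, 570.712, 231.292] pointing down, gripper open.
Joint ranges: [-169.43, 169.43], [-51.17, 129.36], [1.28, 143.12], [-76.62, 256.62], [0, 156.53], [-152.29, 152.29]. Speed limits (degrees/s): [136.94, 136.94, 159.86, 180, 180, 180].

## Interface

Orientations are given as [roll, pitch, yaw] about the fixed x, y, z axes, in that order (R = Rz(yaw) Ry(pitch) Rx(roll)).
In Python, from bench import r gives the robot as it stands. The module is installed in compiled form; this text tells all that it offers.
- The arm moves only by the tool jog_arm, never from a script. Its argument "rows" is a list of rows, each a list of 2 entries, a list of its own where there are three numbers: the shift along the tool's x, y, z in mm, then the turn, a rotation vector about the tool's x, y, z in rad. A call has 1 to 10 rows; each row is the pose to reach, as a shift and turn from the pose commanded when the call began, along the tool's axes at that moment; what a row does not reach only later rows make up. A row lasts 1/10 s, in which the tool goes at most 50 mm and 8.59 degrees, less where a joint would pass 70% of its speed; a pose out of reach is approached as far as the arm can. A call with a gripper value outside its range is refused whole. "grip" is the finger opening in mm, from 0 to 85.4, set as the call begins (left out, the last holds). The fingers move at their own pace and stop on an object; "force" is the grip in N (left out, the last holds). Time passes only in rows, so rows that repeat a pose let the fingers close. It gives the time, the measured TCP pose, the force, the opening and the grip force at its end, in the units of the state.
- r.sense(): the state, without advancing time (a new reading comes with each control period).
- r.snapshot(name): name is "side" or "top"; returns (picture, depth): 384x512x3 uint8, blue, green, red; 384x512 float32, mm along the optical axis (not along the pixel's ray), 0 where there is no reading.
- r.camera_params(name): a dict with "fx", "fy", "cx", "cy" (pixels), "pose" (4x4, takes a point from camera to world coordinates). Camera axes: x right, y down, z forward; pixel columns grow to the right and rows downward; lengths in mm; the calibration is good to about 2 mm. A picture is of the moment at which its call begins. camera_params takes no time and is no camera call.
- r.hand_in(): hands the job in; it is judged then, once.
The state is a dict: "time": time; "joint_pos": joint angles; "qd": joint speeds; "joint_efforts": joint torques, N m; "tool_pos": TCP position; "tcp_rot": TCP orientation; "ft_force": force on the tool from outside, world axes, zero at the start; "wrist_torque": the same for the moment, N m; "finger_gap": finger opening in mm; "grip_force": force on a finger pad.
Only numpy, scipy, OpenCV 4.12 (cv2) and the standard library are available. Lean on these libraries where they do the work, as an engineer would, in place of code of your own. Each camera call takes 0.05 s, during which the arm holds its last target. There are 200 camera calls.

## Working session

There is one attempt and no reset: what is moved stays moved. The work goes in short steps, Python scripts to look and compute and a tool call to move; the robot and the scene stay as the last step left them, time stands still between calls to the robot, and variables do not carry over. Pictures are saved under pics/ and viewed, at most 10 in all, crops included, and the job is handed in when it is done.

Besides the shell and the picture viewer there is one more tool, called as a command line: name --argument value ..., lists and objects as JSON in quotes. jog_arm: Moves the arm, as the interface text tells. Its arguments: {"type":"object","properties":{"rows":{"type":"array"},"grip":{"type":"number"},"force":{"type":"number"}},"required":["rows"]}

```bash
mkdir -p pics; python3 - <<'E'
from bench import r
import cv2,numpy as np
for n in("top","side"):
    p,d=r.snapshot(n); cv2.imwrite(f"pics/{n}0.png",p); np.savez(f"{n}0.npz",p=p,d=d,**{k:v for k,v in r.camera_params(n).items()})
    c=r.camera_params(n);print(n,c["fx"],np.round(c["pose"],2).tolist())
s=r.sense();print(s)
E
```

```text
top 398.20356239425837 [[-0.01, -0.98, 0.19, 336.46], [-1.0, 0.01, 0.0, -118.16], [-0.0, -0.19, -0.98, 1495.96], [0.0, 0.0, 0.0, 1.0]]
side 400.35591140907417 [[0.49, -0.46, 0.74, -688.53], [-0.87, -0.27, 0.42, -841.74], [0.01, -0.85, -0.53, 996.59], [0.0, 0.0, 0.0, 1.0]]
{'time': 0.1, 'joint_pos': array([ 6.71271608e+01,  7.51103825e+00,  8.53239348e+01, -1.13653658e-04,
        8.72620511e+01, -4.89373860e+00]), 'qd': array([-0.01894034, -0.06968202, -0.10678716, -0.05473887, -0.0741955 ,
       -0.01124878]), 'joint_efforts': array([ 2.13588159e-03, -5.70948100e+01, -5.01946449e+01, -1.12110486e-04,
        8.04840471e-03, -5.28020541e-05]), 'tool_pos': array([184.99173677, 570.2401746 , 230.33807664]), 'tcp_rot': array([-1.79903320e+02, -8.16383711e-03,  1.62020898e+02]), 'ft_force': array([ 0.60322769, -0.80836636,  0.45040916]), 'wrist_torque': array([ 0.00349714, -0.00465472, -0.03843364]), 'grip_force': 0.0, 'finger_gap': 85.21743220355138}
```

View pics/top0.png

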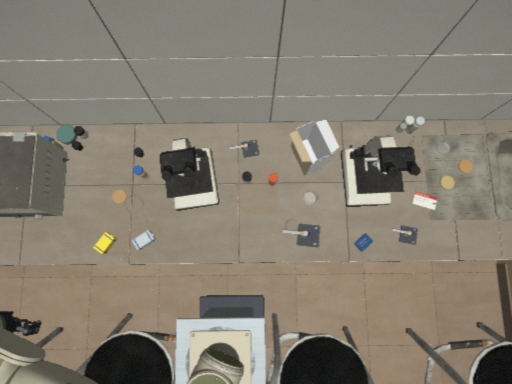

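View pics/side0.png

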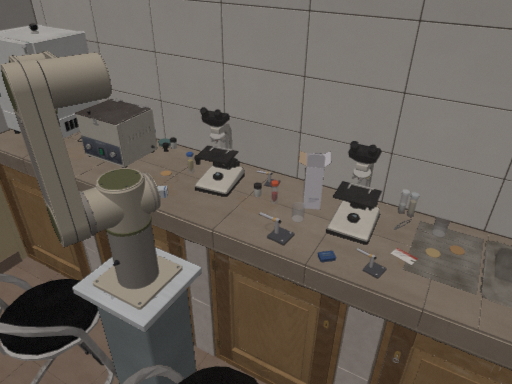

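Top view: the spacer is at about (143,240), the yellow look-alike at (104,243), and stands at (308,235) (the largest), (250,148) and (405,235). Next I'll enlarge these.

```bash
cat > h.py <<'E'
import numpy as np
from bench import r
def w(n,u,v,z):
    c=r.camera_params(n);P=np.array(c["pose"]);q=P[:3,:3]@np.array([(u-c["cx"])/c["fx"],(v-c["cy"])/c["fy"],1]);o=P[:3,3]
    return o+q*(z-o[2])/q[2]
def px(n,X):
    c=r.camera_params(n);P=np.array(c["pose"]);q=P[:3,:3].T@(np.array(X,float)-P[:3,3]);return np.array([c["fx"]*q[0]/q[2]+c["cx"],c["fy"]*q[1]/q[2]+c["cy"]])
E
python3 - <<'E'
import cv2,numpy as np
from h import *
t=cv2.imread("pics/top0.png");s=cv2.imread("pics/side0.png")
def crop(i,u,v,w=50,h=36,k=8): return cv2.resize(i[v:v+h,u:u+w],None,fx=k,fy=k,interpolation=cv2.INTER_CUBIC)
o=np.vstack([np.hstack([crop(t,118,222),crop(t,278,217)]),np.hstack([crop(s,135,170),crop(s,252,206)])])
cv2.imwrite("pics/c1.png",o)
for p in [(143,240),(308,235),(250,148),(405,235)]: print(w("top",*p,20))
E
```

```text
[431.01409596 281.8071446   20.        ]
[ 442.13062303 -326.68094251   20.        ]
[ 778.14206827 -116.63666906   20.        ]
[ 437.88475773 -683.79371396   20.        ]
```

View pics/c1.png

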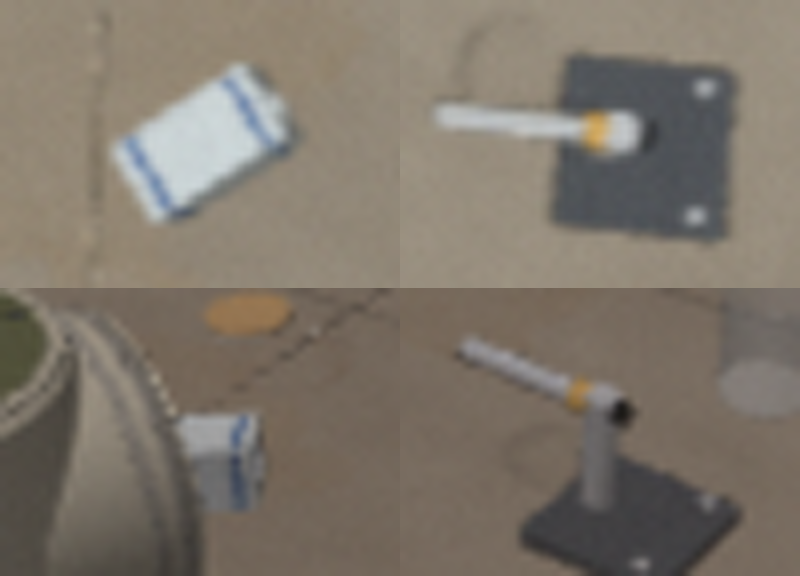

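```bash
cat >> h.py <<'E'
from scipy.spatial.transform import Rotation as R
def wrist(Rt,j1,beta):
    "two solutions j4,j5,j6"
    M=R.from_euler('ZY',[j1,beta],degrees=True).inv()*Rt
    a,b,c=M.as_euler('ZYZ',degrees=True)
    wr=lambda x,lo:(x-lo)%360+lo
    return [np.round([wr(a,-104),b,wr(c-90,-180)],1)]
E
python3 - <<'E'
from h import *
def U(x,y,u,v): return u+(x+.5)/8-.5, v+(y+.5)/8-.5
f=lambda n,x,y,u,v,z: w(n,*U(x,y,u,v),z)
a=f("top",152,178,118,222,40);b=f("top",257,115,118,222,40)
print("spacer",a,b,(a+b)/2,np.linalg.norm(a-b),np.degrees(np.arctan2(*(a-b)[[1,0]])))
for e in [(112,150),(158,222),(242,65)]: print(f("top",*e,118,222,40))
t=f("top",35,115,278,217,70);c=f("top",232,131,278,217,78)
print("pin top",t,c,np.linalg.norm((c-t)[:2]),np.degrees(np.arctan2(*(c-t)[[1,0]])))
t=f("side",62,59,252,206,70);c=f("side",208,110,252,206,78)
print("pin side",t,c,np.linalg.norm((c-t)[:2]),np.degrees(np.arctan2(*(c-t)[[1,0]])))
fo=[f("top",*e,278,217,12) for e in [(168,52),(335,70),(326,240),(153,224)]]
fc=sum(fo)/4; d=(fo[1]-fo[0]+fo[2]-fo[3]);print("foot",fc,np.degrees(np.arctan2(d[1],d[0])),np.linalg.norm(d)/2)
# wrist check + options at pin
print(wrist(R.from_euler('xyz',[-179.9,0,162.02],degrees=True),67.13,92.83))
for A in(-94,):
  for tilt in(0,15,30,45,60,90):
    h=np.array([np.cos(np.radians(A)),np.sin(np.radians(A)),0]);out=np.array([-h[1],h[0],0])
    ti=np.radians(tilt);z=-np.cos(ti)*np.array([0,0,1])+np.sin(ti)*out
    Rt=R.from_matrix(np.column_stack([h,np.cross(z,h),z]))
    print(A,tilt,[wrist(Rt,-31,be)[0].tolist() for be in(85,105,120)])
E
```

```text
spacer [416.2568918 299.2343701  40.       ] [444.15172309 252.58221708  40.        ] [430.20430745 275.90829359  40.        ] 54.3557264118018 120.87656834956067
[429.09634372 317.97572728  40.        ]
[396.47169098 295.67130972  40.        ]
[466.97128913 260.26958294  40.        ]
pin top [ 454.09531081 -227.17811953   70.        ] [ 445.31905475 -313.67801852   78.        ] 86.94397733847138 -95.7933891797568
pin side [ 449.2571684 -226.9786364   70.       ] [ 438.02544531 -313.25544228   78.        ] 87.00482076249025 -97.41718989154414
foot [ 443.35664902 -328.75332606   12.        ] -96.39075042918829 78.92171940003732
[array([-0. , 87.3, -4.9])]
-94 0 [[0.0, 95.0, 153.0], [0.0, 75.0, 153.0], [0.0, 60.0, 153.0]]
-94 15 [[6.8, 81.6, 152.8], [7.7, 61.8, 150.2], [9.3, 46.9, 147.4]]
-94 30 [[14.1, 68.4, 150.9], [17.5, 49.1, 144.6], [23.3, 35.0, 136.8]]
-94 45 [[22.9, 55.5, 146.7], [31.7, 37.7, 134.1], [47.2, 25.9, 116.0]]
-94 60 [[34.8, 43.5, 138.9], [54.2, 29.0, 115.2], [83.2, 23.3, 83.2]]
-94 90 [[80.3, 27.4, 100.9], [116.9, 30.6, 59.5], [134.5, 39.5, 38.2]]
```

jog_arm --rows '[[[-324,-205,110],[0,0,0.72]],[[-324,-205,110],[0,0,0.72]],[[-324,-205,110],[0,0,0.72]],[[-324,-205,110],[0,0,0.72]],[[-324,-205,110],[0,0,0.72]],[[-324,-205,110],[0,0,0.72]],[[-324,-205,110],[0,0,0.72]],[[-324,-205,110],[0,0,0.72]],[[-324,-205,110],[0,0,0.72]],[[-324,-205,110],[0,0,0.72]]]' --grip 85

```text
time: 1.1
tool_pos: [430.1, 274.4, 120.4]
tcp_rot: [-179.9, -0.0, 120.6]
ft_force: [-0.7, 0.4, 0.1]
finger_gap: 84.6
grip_force: 0.0
```

jog_arm --rows '[[[0,0,0],[0,0,0]],[[0,0,0],[0,0,0]],[[0,0,0],[0,0,0]]]'

```text
time: 1.4
tool_pos: [429.6, 276.8, 121.7]
tcp_rot: [180.0, -0.0, 120.9]
ft_force: [-0.8, 0.7, -0.6]
finger_gap: 85.1
grip_force: 0.0
```

```bash
python3 - <<'E'
from h import *
import cv2
s=r.sense();print(s["tool_pos"],s["tcp_rot"],s["joint_pos"],s["time"])
t,_=r.snapshot("top");q,_=r.snapshot("side")
c=lambda i,u,v:cv2.resize(i[v:v+60,u:u+50],None,fx=8,fy=8,interpolation=cv2.INTER_CUBIC)
cv2.imwrite("pics/c2.png",np.hstack([c(t,118,205),c(q,135,150)]))
E
```

```text
[429.63945951 276.8361313  121.71687731] [ 1.79960296e+02 -3.24616536e-03  1.20884388e+02] [ 2.70420277e+01 -1.73608646e+00  1.06491275e+02  6.10180977e-03
  7.52054144e+01 -3.84391480e+00] 1.4
```

View pics/c2.png

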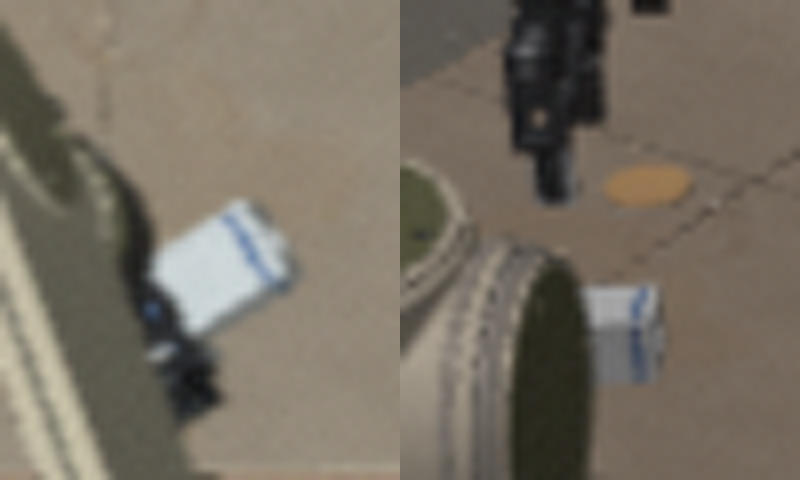

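The top view still shows the spacer at its measured place, and the gripper is above it and aligned. Descending and gripping.

jog_arm --rows '[[[0,0,40],[0,0,0]],[[0,0,75],[0,0,0]],[[0,0,100],[0,0,0]],[[0,0,112],[0,0,0]],[[0,0,117],[0,0,0]],[[0,0,117],[0,0,0]],[[0,0,117],[0,0,0]]]'

```text
time: 2.2
tool_pos: [431.3, 276.4, 5.8]
tcp_rot: [179.9, 0.0, 120.8]
ft_force: [0.4, 0.1, 0.0]
finger_gap: 84.9
grip_force: 0.0
```

jog_arm --rows '[[[0,0,0],[0,0,0]],[[0,0,0],[0,0,0]],[[0,0,0],[0,0,0]],[[0,0,0],[0,0,0]],[[0,0,0],[0,0,0]],[[0,0,0],[0,0,0]],[[0,0,0],[0,0,0]],[[0,0,0],[0,0,0]]]' --grip 20 --force 70

```text
time: 3.0
tool_pos: [431.3, 276.3, 5.5]
tcp_rot: [179.9, 0.0, 120.8]
ft_force: [0.7, -0.3, 5.7]
finger_gap: 39.4
grip_force: 71.5
```

```bash
cat >> h.py <<'E'
import json
class Cmd:
    def __init__(s):
        try: d=json.load(open("cmd.json")); s.p=np.array(d[0]); s.R=R.from_quat(d[1])
        except Exception: s.p=np.array([185.184,570.712,231.292]); s.R=R.from_euler('xyz',[180,0,162.021],degrees=True)
    def did(s,*rows):
        for t,v in rows: s.p=s.p+s.R.apply(t); s.R=s.R*R.from_rotvec(v)
        json.dump([s.p.tolist(),s.R.as_quat().tolist()],open("cmd.json","w")); return s
    def to(s,p,Rt):
        t=np.round(s.R.inv().apply(np.array(p)-s.p),1);v=np.round((s.R.inv()*Rt).as_rotvec(),3)
        print("go",t.tolist(),v.tolist(),"deg",round(np.degrees(np.linalg.norm(v)),1)); return t,v
def pose(A,tilt):
    a,ti=np.radians([A,tilt]);h=np.array([np.cos(a),np.sin(a),0]);out=np.array([-h[1],h[0],0])
    z=-np.cos(ti)*np.array([0,0,1])+np.sin(ti)*out
    return R.from_matrix(np.column_stack([h,np.cross(z,h),z]))
E
python3 - <<'E'
from h import *
c=Cmd().did([[-324,-205,110],[0,0,.72]],[[0,0,117],[0,0,0]])
s=r.sense();print(c.p,c.R.as_euler('xyz',degrees=True),s["tool_pos"],s["tcp_rot"],s["ft_force"])
g=Cmd(); m=[]
def go(p,Rt):
    t,v=g.to(p,Rt); g.p=g.p+g.R.apply(t); g.R=g.R*R.from_rotvec(v)
go([431,276,200],g.R)
go([480,100,230],pose(40,0))
go([480,-60,230],pose(-40,0))
z=pose(-96.5,55)
go(np.array([459,-162,150])+15*z.as_matrix()[:,2],z)
E
```

```text
[430.08596642 275.71364942   4.292     ] [180.           0.         120.76803875] [431.27580042 276.26915796   5.49452575] [1.79857301e+02 1.25132472e-02 1.20766933e+02] [ 0.71490168 -0.26349887  5.73900065]
go [-0.2, 0.9, -195.7] [0.0, 0.0, 0.0] deg 0.0
go [-176.3, -47.9, -30.0] [0.0, -0.0, 1.41] deg 80.8
go [-102.8, 122.6, -0.0] [-0.0, -0.0, 1.396] deg 80.0
go [59.7, 84.9, 88.6] [0.879, 0.472, 0.907] deg 77.3
```

jog_arm --rows '[[[0,0,-20],[0,0,0]],[[0,0,-60],[0,0,0]],[[0,0,-110],[0,0,0]],[[0,0,-160],[0,0,0]],[[0,0,-196],[0,0,0]],[[0,0,-196],[0,0,0]]]'

```text
time: 3.6
tool_pos: [433.0, 277.2, 206.9]
tcp_rot: [179.4, 0.0, 120.8]
ft_force: [1.1, 0.0, -1.5]
finger_gap: 39.3
grip_force: 71.5
```

jog_arm --rows '[[[-176,-48,-30],[0,0,1.41]],[[-176,-48,-30],[0,0,1.41]],[[-176,-48,-30],[0,0,1.41]],[[-176,-48,-30],[0,0,1.41]],[[-176,-48,-30],[0,0,1.41]],[[-176,-48,-30],[0,0,1.41]],[[-176,-48,-30],[0,0,1.41]],[[-176,-48,-30],[0,0,1.41]],[[-176,-48,-30],[0,0,1.41]],[[-176,-48,-30],[0,0,1.41]]]'

```text
time: 4.6
tool_pos: [477.8, 99.8, 228.1]
tcp_rot: [-179.9, 0.2, 39.6]
ft_force: [-0.7, -0.3, -2.2]
finger_gap: 39.2
grip_force: 71.3
```

jog_arm --rows '[[[-103,122,0],[0,0,1.4]],[[-103,122,0],[0,0,1.4]],[[-103,122,0],[0,0,1.4]],[[-103,122,0],[0,0,1.4]],[[-103,122,0],[0,0,1.4]],[[-103,122,0],[0,0,1.4]],[[-103,122,0],[0,0,1.4]],[[-103,122,0],[0,0,1.4]],[[-103,122,0],[0,0,1.4]],[[-103,122,0],[0,0,1.4]]]'

```text
time: 5.6
tool_pos: [477.3, -59.5, 228.1]
tcp_rot: [179.9, 0.2, -40.6]
ft_force: [-0.1, -0.4, -3.2]
finger_gap: 39.4
grip_force: 71.8
```

```bash
python3 - <<'E'
from h import *
c=Cmd().did([[0,0,-196],[0,0,0]],[[-176,-48,-30],[0,0,1.41]],[[-103,122,0],[0,0,1.4]])
s=r.sense();print(c.p,c.R.as_euler('xyz',degrees=True),s["tool_pos"],s["tcp_rot"],s["joint_pos"])
z=pose(-96.5,55)
c.to(np.array([459,-162,150])+15*z.as_matrix()[:,2],z)
b=s["joint_pos"][1]+s["joint_pos"][2]
for be in(b,b+10,b+20):
  for ti in(30,45,55): print(be,ti,wrist(pose(-96.5,ti),-31,be)[0])
E
```

```text
[478.34192187 -59.73297155 230.292     ] [ 1.80000000e+02  1.27222187e-14 -4.02331017e+01] [477.28258851 -59.52606766 228.12206138] [ 1.79910673e+02  1.72911290e-01 -4.05650978e+01] [-1.32198807e+01 -1.09977140e+01  1.03687411e+02  8.13831902e-05
  8.75049246e+01  1.17345079e+02]
go [61.5, 83.7, 88.9] [0.879, 0.47, 0.903] deg 77.1
92.68969724940717 30 [ 13.8  60.3 151.5]
92.68969724940717 45 [ 23.4  47.5 145.8]
92.68969724940717 55 [ 32.3  39.5 139.4]
102.68969724940717 30 [ 15.6  50.6 148.5]
102.68969724940717 45 [ 28.1  38.5 139.4]
102.68969724940717 55 [ 40.6  31.4 129.1]
112.68969724940717 30 [ 18.4  41.1 144.4]
112.68969724940717 45 [ 36.  30. 130.]
112.68969724940717 55 [ 54.6  24.6 113.4]
```

```bash
python3 - <<'E'
from h import *
z=pose(-96.5,45)
Cmd().to(np.array([459,-162,150])+15*z.as_matrix()[:,2],z)
E
```

```text
go [60.1, 84.7, 90.9] [0.72, 0.385, 0.929] deg 70.9
```

jog_arm --rows '[[[60,85,91],[0.72,0.385,0.929]],[[60,85,91],[0.72,0.385,0.929]],[[60,85,91],[0.72,0.385,0.929]],[[60,85,91],[0.72,0.385,0.929]],[[60,85,91],[0.72,0.385,0.929]],[[60,85,91],[0.72,0.385,0.929]],[[60,85,91],[0.72,0.385,0.929]],[[60,85,91],[0.72,0.385,0.929]],[[60,85,91],[0.72,0.385,0.929]],[[60,85,91],[0.72,0.385,0.929]]]'

```text
time: 6.6
tool_pos: [495.7, -179.9, 147.8]
tcp_rot: [-136.8, 0.6, -95.8]
ft_force: [-0.6, -0.4, -2.1]
finger_gap: 39.2
grip_force: 78.1
```

jog_arm --rows '[[[0,0,0],[0,0,0]],[[0,0,0],[0,0,0]],[[0,0,0],[0,0,0]]]'

```text
time: 6.9
tool_pos: [495.9, -179.9, 148.3]
tcp_rot: [-136.7, 0.6, -95.8]
ft_force: [-0.7, -1.0, -2.9]
finger_gap: 39.1
grip_force: 78.1
```

```bash
python3 - <<'E'
from h import *
import cv2
c=Cmd().did([[60,85,91],[.72,.385,.929]])
s=r.sense();print(c.p,c.R.as_euler('xyz',degrees=True),s["tool_pos"],s["tcp_rot"],s["joint_pos"],s["ft_force"])
t,_=r.snapshot("top");q,_=r.snapshot("side")
C=lambda i,u,v:cv2.resize(i[v:v+60,u:u+80],None,fx=5,fy=5,interpolation=cv2.INTER_CUBIC)
k=lambda i,u,v:cv2.resize(i[v:v+60,u:u+80],None,fx=10,fy=10,interpolation=cv2.INTER_CUBIC)
cv2.imwrite("pics/c3.png",np.hstack([C(t,250,200),C(q,220,180)]))
sp=s["tool_pos"]-15*R.from_euler('xyz',s["tcp_rot"],degrees=True).as_matrix()[:,2]
print(sp,[np.round(px(n,sp),1) for n in("top","side")])
E
```

```text
[ 469.24589951 -163.37785747  139.292     ] [-1.34996804e+02 -9.29794259e-03 -9.64794682e+01] [ 495.8983833  -179.91223518  148.33473115] [-136.71775854    0.60946048  -95.8435496 ] [-42.58020675 -39.74167844 143.12558266  35.57172067  45.69305515
 125.26011357] [-0.71229393 -1.01647328 -2.86777208]
[ 485.65610537 -178.98075584  159.25389271] [array([269.3, 219.5]), array([253.5, 186.4])]
```

View pics/c3.png

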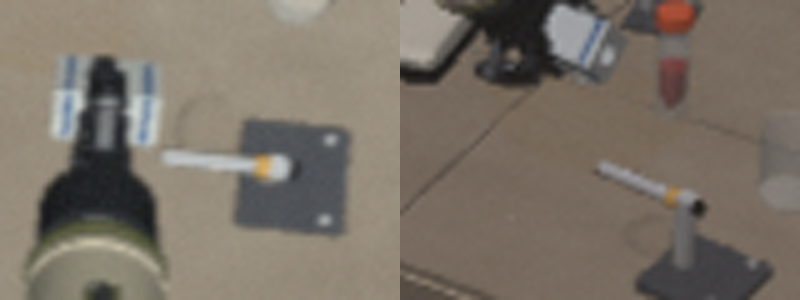

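Top: the spacer is held level near (271,220) and the pin tip is at (282,231). Side: the hole is visible in the face towards the column. Joint 3 is at its limit, so I'll fit the kinematics to choose a better tilt.

```bash
cat >> h.py <<'E'
from scipy.optimize import least_squares
D=[([67.12716,7.51104,85.32393,0,87.26205,-4.89374],[184.99,570.24,230.34]),([67.128,7.471,85.268,0,87.261,-4.893],[185.184,570.712,231.292]),([27.042,-1.736,106.491,0,75.205,-3.844],[429.64,276.84,121.72]),
([-13.21988,-10.9977,103.6874,0,87.5049,117.345],[477.28,-59.53,228.12]),([-42.5802,-39.7417,143.1256,35.5717,45.69306,125.2601],[495.9,-179.91,148.33])]
def fk(q,k):
    a1,h,L2,L3,e,d,o=k;q2,q23=np.radians(q[1]),np.radians(q[1]+q[2])
    x=a1+L2*np.sin(q2)+L3*np.sin(q23)-e*np.cos(q23);z=h+L2*np.cos(q2)+L3*np.cos(q23)+e*np.sin(q23)
    Rt=R.from_euler('ZYZYZ',[q[0],q[1]+q[2],q[3],q[4],q[5]+90],degrees=True)
    return R.from_euler('Z',q[0],degrees=True).apply([x,o,z])+d*Rt.as_matrix()[:,2],Rt
fit=least_squares(lambda k:np.concatenate([np.ravel([fk(q,k)[0]-p for q,p in D]),(k-K0)*[.02,.02,.02,.02,.05,.02,.02]]),K0:=np.array([0,300,400,400,0,250,51.]))
K=fit.x
lo=np.array([-169,-51,2,-76,1,-151.]);hi=np.array([169,129,142,256,156,151.])
def ik(p,Rt,q0):
    f=lambda q:np.concatenate([(fk(q,K)[0]-p),300*(fk(q,K)[1].inv()*Rt).as_rotvec()])
    s=least_squares(f,np.clip(q0,lo+.1,hi-.1),bounds=(lo,hi));return s.x,np.abs(s.fun).max()
E
python3 - <<'E'
from h import *
print(np.round(K,1),[np.round(fk(q,K)[0]-p,1).tolist() for q,p in D], fk(D[-1][0],K)[1].as_euler('xyz',degrees=True))
for A in(-96.5,):
 for ti in(0,10,15,20,25,30,35,40,-20,-40,-60):
  z=pose(A,ti)
  for off in (-65,-5):
   c=np.array([451.5,-227,70])+off*np.array([np.cos(np.radians(A)),np.sin(np.radians(A)),0])
   q,e=ik(c+15*z.as_matrix()[:,2],z,[-35,-10,120,10,60,140]);print(ti,off,np.round(q,1),round(e,1))
E
```

```text
Traceback (most recent call last):
  File "h.py", line 38, in <module>
    fit=least_squares(lambda k:np.concatenate([np.ravel([fk(q,k)[0]-p for q,p in D]),(k-K0)*[.02,.02,.02,.02,.05,.02,.02]]),K0:=np.array([0,300,400,400,0,250,51.]))
  File "h.py", line 38, in <lambda>
    fit=least_squares(lambda k:np.concatenate([np.ravel([fk(q,k)[0]-p for q,p in D]),(k-K0)*[.02,.02,.02,.02,.05,.02,.02]]),K0:=np.array([0,300,400,400,0,250,51.]))
                                                         ~~^^^^^
  File "h.py", line 36, in fk
    Rt=R.from_euler('ZYZYZ',[q[0],q[1]+q[2],q[3],q[4],q[5]+90],degrees=True)
  File "scipy/spatial/transform/_rotation.pyx", line 1413, in scipy.spatial.transform._rotation.Rotation.from_euler
ValueError: Expected axis specification to be a non-empty string of upto 3 characters, got ZYZYZ
```

```bash
python3 - <<'E'
s=open("h.py").read()
s=s.replace("R.from_euler('ZYZYZ',[q[0],q[1]+q[2],q[3],q[4],q[5]+90],degrees=True)","R.from_euler('ZY',[q[0],q[1]+q[2]],degrees=True)*R.from_euler('ZYZ',[q[3],q[4],q[5]+90],degrees=True)")
open("h.py","w").write(s)
E
cat > scan.py <<'E'
from h import *
print(np.round(K,1),[np.round(fk(q,K)[0]-p,1).tolist() for q,p in D], fk(D[-1][0],K)[1].as_euler('xyz',degrees=True))
for A in(-96.5,):
 for ti in(0,10,15,20,25,30,35,40,-20,-40,-60):
  z=pose(A,ti)
  for off in (-65,-5):
   c=np.array([451.5,-227,70])+off*np.array([np.cos(np.radians(A)),np.sin(np.radians(A)),0])
   q,e=ik(c+15*z.as_matrix()[:,2],z,[-35,-10,120,10,60,140]);print(ti,off,np.round(q,1),round(e,1))
E
python3 scan.py
```

```text
[  1.5 312.3 369.8 551.4 -57.  364.5  51.2] [[-0.1, -0.1, -0.1], [-0.1, -0.1, -0.1], [0.7, 0.3, 0.2], [-0.4, 0.1, -0.1], [-0.1, -0.1, -0.0]] [-136.71776985    0.60943542  -95.84352557]
0 -65 [-30.1  -1.8 114.4   4.6  67.3 151. ] 19.7
0 -5 [-33.6   1.5 110.9   1.6  67.6 151. ] 6.9
10 -65 [-30.7 -10.5 123.    7.2  58.5 151. ] 9.7
10 -5 [-35.4  -6.9 119.6   5.6  58.7 148.6] 0.0
15 -65 [-30.8 -14.8 127.2   8.5  54.1 151. ] 3.7
15 -5 [-37.3 -11.  124.    9.4  54.4 144.5] 0.0
20 -65 [-31.6 -19.2 131.7  10.9  49.8 149.2] 0.0
20 -5 [-39.5 -14.9 128.3  14.   50.5 139.6] 0.0
25 -65 [-33.6 -23.6 136.2  15.5  45.9 144.2] 0.0
25 -5 [-41.9 -18.6 132.6  19.6  46.9 133.5] 0.0
30 -65 [-35.8 -27.8 140.7  21.3  42.4 138. ] 0.0
30 -5 [-44.6 -21.9 136.7  26.4  43.9 126.2] 0.0
35 -65 [-37.9 -28.2 142.   27.3  40.4 131.4] 8.5
35 -5 [-47.4 -24.8 140.6  34.4  41.6 117.5] 0.0
40 -65 [-40.3 -26.5 142.   34.3  39.3 123.4] 19.2
40 -5 [-50.3 -24.3 142.   42.8  41.  108.1] 5.4
-20 -65 [-27.5  16.2  96.4  -1.2  85.6 151. ] 48.0
-20 -5 [-30.8  18.9  93.2  -4.3  86.1 151. ] 32.6
-40 -65 [-23.4  35.9  76.9  -8.1 105.5 151. ] 71.6
-40 -5 [-26.9  38.   73.9 -11.3 105.9 151. ] 52.3
-60 -65 [-19.2  57.4  55.9 -16.7 126.7 151. ] 67.1
-60 -5 [-23.1  58.7  53.7 -19.8 126.3 151. ] 46.3
```

```bash
python3 - <<'E'
from h import *
import cv2
for n,(u0,u1,v0,v1) in {"top":(281,301,224,240),"side":(258,276,206,226)}.items():
    g=cv2.cvtColor(np.load(n+"0.npz")["p"],cv2.COLOR_BGR2GRAY).astype(float)[v0:v1,u0:u1]
    out=[]
    for i in range(2,g.shape[1]-6):
        col=np.clip(g[:,i]-np.median(g[:,i])-12,0,None)
        if col.sum()>0: out.append((u0+i,v0+(col*np.arange(len(col))).sum()/col.sum()))
    o=np.array(out);k=np.polyfit(o[:,0],o[:,1],1);res=o[:,1]-np.polyval(k,o[:,0])
    P=[w(n,u,np.polyval(k,u),71.5) for u in(o[0,0],o[-1,0])]
    d=P[1]-P[0];x=P[0]+d*(-250-P[0][1])/d[1]
    print(n,o.round(1).tolist()[::3],res.std(),np.degrees(np.arctan2(d[1],d[0])),"x at y=-250:",x[0])
q=r.sense();c=Cmd();Rt=R.from_euler('xyz',q["tcp_rot"],degrees=True)
c.p=q["tool_pos"];c.R=Rt;c.did()
z=pose(-96.5,25);c.to(np.array([460,-150,115])+15*z.as_matrix()[:,2],z)
print(ik(np.array([460,-150,115])+15*z.as_matrix()[:,2],z,q["joint_pos"]))
E
```

```text
top [[283.0, 231.0], [286.0, 231.2], [289.0, 231.5], [292.0, 232.0]] 0.056966107497400255 -96.97099752862337 x at y=-250: 451.58539771341725
side [[260.0, 212.7], [263.0, 213.7], [266.0, 215.3], [269.0, 216.4]] 0.12416817670935713 -95.92760243516673 x at y=-250: 448.767270655998
go [-25.7, 56.3, 12.2] [-0.32, 0.015, 0.003] deg 18.4
(array([-31.70400045, -29.25013724, 134.85811843,  13.1552448 ,
        52.25638047, 148.75715335]), np.float64(3.694822225952521e-13))
```

jog_arm --rows '[[[-26,56,12],[-0.32,0.015,0]],[[-26,56,12],[-0.32,0.015,0]],[[-26,56,12],[-0.32,0.015,0]],[[-26,56,12],[-0.32,0.015,0]],[[-26,56,12],[-0.32,0.015,0]],[[-26,56,12],[-0.32,0.015,0]]]'

```text
time: 7.6
tool_pos: [467.0, -151.3, 103.2]
tcp_rot: [-154.8, -0.1, -96.4]
ft_force: [0.4, -0.1, -2.9]
finger_gap: 39.2
grip_force: 78.1
```

```bash
cat > go.py <<'E'
import sys
from h import *
# resync commanded pose from sensed, plan to centre x,y,z with A,tilt
q=r.sense();c=Cmd();c.p=q["tool_pos"];c.R=R.from_euler('xyz',q["tcp_rot"],degrees=True)
x,y,zz,A,ti=map(float,sys.argv[1:]);z=pose(A,ti)
print("now centre",c.p-15*c.R.as_matrix()[:,2],"hole dir",c.R.as_matrix()[:,0].round(3),q["joint_pos"].round(1),q["ft_force"].round(1),q["time"])
c.to(np.array([x,y,zz])+15*z.as_matrix()[:,2],z)
j,e=ik(np.array([x,y,zz])+15*z.as_matrix()[:,2],z,q["joint_pos"]);print(j.round(1),round(e,2))
E
python3 go.py 460 -162 70 -96.5 25
```

```text
now centre [ 460.64117381 -150.5963852   116.75729911] hole dir [-0.112 -0.994  0.002] [-31.7 -29.4 134.8  13.2  52.2 148.6] [ 0.4 -0.1 -2.9] 7.6
go [11.3, 19.4, 42.6] [-0.004, -0.002, 0.002] deg 0.3
[-33.4 -23.4 136.1  15.5  45.8 144.4] 0.0
```

jog_arm --rows '[[[11,19.5,42.5],[0,0,0]],[[11,19.5,42.5],[0,0,0]],[[11,19.5,42.5],[0,0,0]],[[11,19.5,42.5],[0,0,0]],[[11,19.5,42.5],[0,0,0]]]'

```text
time: 8.1
tool_pos: [467.5, -163.0, 58.7]
tcp_rot: [-154.7, -0.2, -96.4]
ft_force: [-0.6, 0.2, -2.0]
finger_gap: 38.8
grip_force: 78.0
```

```bash
python3 go.py 460 -162 70 -96.5 25; python3 - <<'E'
from h import *
import cv2
s=r.sense();Rt=R.from_euler('xyz',s["tcp_rot"],degrees=True).as_matrix();ce=s["tool_pos"]-15*Rt[:,2]
t,_=r.snapshot("top");q,_=r.snapshot("side")
k=12;im=[]
for n,i,u,v,W,H in(("top",t,260,212,33,48),("side",q,226,186,33,48)):
    m=cv2.resize(i[v:v+H,u:u+W],None,fx=k,fy=k,interpolation=cv2.INTER_CUBIC)
    for X,col in((ce,(0,0,255)),(ce+35*Rt[:,0],(0,255,0)),([453,-227,70],(255,0,255))):
        a=(px(n,X)-[u,v]+.5)*k;print(n,a.round(0));cv2.circle(m,tuple(int(b) for b in a),3,col,-1)
    im.append(m)
cv2.imwrite("pics/c4.png",np.hstack(im))
E
```

```text
now centre [ 461.18117006 -162.2027819    72.2918664 ] hole dir [-0.112 -0.994  0.004] [-33.3 -23.6 136.   15.4  45.7 144.4] [-0.6  0.2 -2. ] 8.1
go [-0.1, 2.1, 1.6] [-0.006, -0.003, 0.003] deg 0.4
[-33.4 -23.4 136.1  15.5  45.8 144.4] 0.0
top [ 51. 211.]
top [168. 223.]
top [269. 237.]
side [255. 250.]
side [339. 285.]
side [411. 324.]
```

View pics/c4.png

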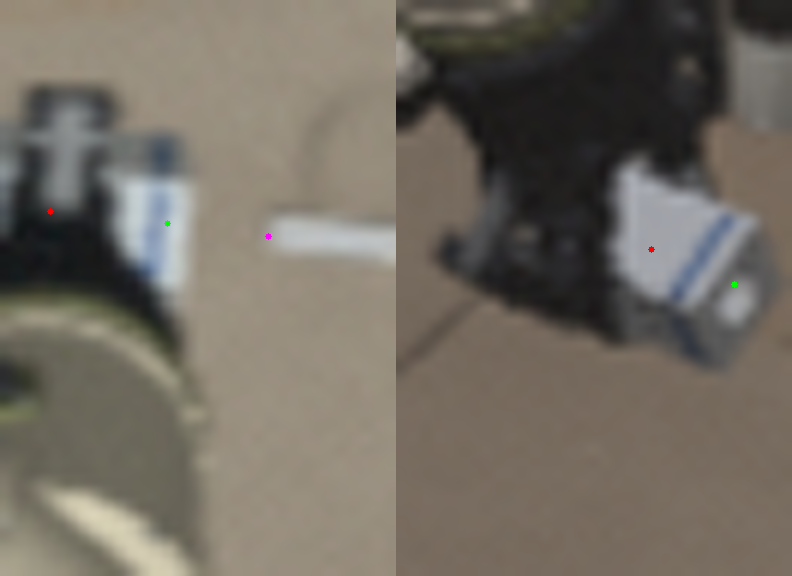

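Top: the pin tip is at (268,236) in the crop, on the hole axis, and the spacer end edge is at about x=190. Side: the mouth is seen at about (737,293), close to the prediction (735,285). Centring and approaching.

jog_arm --rows '[[[0,2,1.5],[0,0,0]],[[8,2,1.5],[0,0,0]],[[16,2,1.5],[0,0,0]],[[16,2,1.5],[0,0,0]],[[16,2,1.5],[0,0,0]]]'

```text
time: 8.7
tool_pos: [463.0, -178.4, 53.8]
tcp_rot: [-154.9, -0.1, -96.5]
ft_force: [-0.5, -0.0, -2.7]
finger_gap: 39.0
grip_force: 78.0
```

jog_arm --rows '[[[2,0,0],[0,0,0]],[[4,0,0],[0,0,0]],[[6,0,0],[0,0,0]],[[8,0,0],[0,0,0]],[[8,0,0],[0,0,0]]]'

```text
time: 9.2
tool_pos: [462.3, -186.1, 54.0]
tcp_rot: [-154.9, -0.1, -96.4]
ft_force: [-0.1, 0.5, -2.1]
finger_gap: 38.9
grip_force: 78.0
```

```bash
python3 go.py 457.6 -186 70 -96.5 25; python3 - <<'E'
from h import *
import cv2
t,_=r.snapshot("top");q,_=r.snapshot("side")
k=12
cv2.imwrite("pics/c5.png",np.hstack([cv2.resize(i[v:v+48,u:u+33],None,fx=k,fy=k,interpolation=cv2.INTER_CUBIC) for i,u,v in((t,262,212),(q,240,186))]))
E
```

```text
now centre [ 455.97164771 -185.35203175   67.58656244] hole dir [-0.112 -0.994  0.003] [-36.9 -21.5 135.   17.3  45.8 139.6] [-0.1  0.5 -2.1] 9.2
go [0.4, -2.5, -1.5] [-0.002, -0.002, 0.002] deg 0.2
[-36.9 -21.5 134.7  17.2  46.2 139.9] 0.0
```

View pics/c5.png

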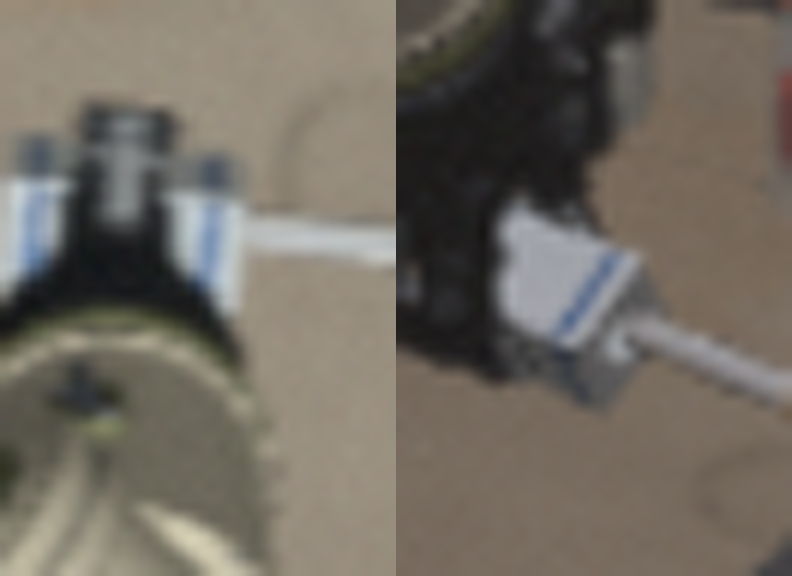

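The tip is at the mouth. In the side view the spacer sits about 2–3 mm low, with the bright recess showing below the pin at (620,345), which agrees with the sensed z of 67.6. Correcting, then continuing gently.

jog_arm --rows '[[[0,-2,-1.5],[0,0,0]],[[0,-2,-1.5],[0,0,0]],[[0,-2,-1.5],[0,0,0]]]'

```text
time: 9.6
tool_pos: [463.6, -185.9, 56.3]
tcp_rot: [-154.9, -0.2, -96.4]
ft_force: [-0.3, 0.4, -2.3]
finger_gap: 38.7
grip_force: 78.0
```

```bash
python3 - <<'E'
from h import *
a=[]
for i in range(4):
    r.snapshot("side");s=r.sense();Rt=R.from_euler('xyz',s["tcp_rot"],degrees=True).as_matrix();a.append(s["tool_pos"]-15*Rt[:,2])
a=np.array(a);print(a.round(1),a.mean(0).round(2),s["ft_force"].round(1))
d=a.mean(0)-np.array([453,-227,70]);p=np.array([np.cos(np.radians(-96.5)),np.sin(np.radians(-96.5)),0])
print("along",d@p,"perp",d-(d@p)*p)
E
```

```text
[[ 457.2 -185.1   69.8]
 [ 457.1 -185.2   69.7]
 [ 457.1 -185.1   69.7]
 [ 457.1 -185.1   69.7]] [ 457.12 -185.14   69.72] [-0.3 -0.5 -2.6]
along -42.05336312044355 perp [-0.6361421   0.07247924 -0.2828853 ]
```

jog_arm --rows '[[[2,0,0],[0,0,0]],[[4,0,0],[0,0,0]],[[6,0,0],[0,0,0]],[[8,0,0],[0,0,0]],[[8,0,0],[0,0,0]]]'

```text
time: 10.3
tool_pos: [462.5, -194.3, 56.2]
tcp_rot: [-154.9, -0.1, -96.4]
ft_force: [0.6, 0.0, -2.4]
finger_gap: 38.9
grip_force: 78.0
```

jog_arm --rows '[[[1,0,0],[0,0,0]],[[2,0,0],[0,0,0]],[[3,0,0],[0,0,0]],[[4,0,0],[0,0,0]],[[4,0,0],[0,0,0]]]'

```text
time: 10.8
tool_pos: [462.1, -198.0, 56.2]
tcp_rot: [-154.9, -0.1, -96.4]
ft_force: [-0.6, 0.8, -2.0]
finger_gap: 39.1
grip_force: 78.0
```

jog_arm --rows '[[[1,0,0],[0,0,0]],[[2,0,0],[0,0,0]],[[3,0,0],[0,0,0]],[[4,0,0],[0,0,0]],[[4,0,0],[0,0,0]]]'

```text
time: 11.3
tool_pos: [461.6, -202.0, 56.2]
tcp_rot: [-154.9, -0.1, -96.4]
ft_force: [-0.6, 0.1, -2.9]
finger_gap: 39.0
grip_force: 78.0
```

jog_arm --rows '[[[1,0,0],[0,0,0]],[[2,0,0],[0,0,0]],[[3,0,0],[0,0,0]],[[4,0,0],[0,0,0]],[[4,0,0],[0,0,0]]]'

```text
time: 11.8
tool_pos: [461.2, -206.0, 56.2]
tcp_rot: [-154.9, -0.1, -96.4]
ft_force: [0.4, -0.1, -1.3]
finger_gap: 39.6
grip_force: 78.0
```

jog_arm --rows '[[[1,0,0],[0,0,0]],[[2,0,0],[0,0,0]],[[3,0,0],[0,0,0]],[[4,0,0],[0,0,0]],[[4,0,0],[0,0,0]]]'

```text
time: 12.3
tool_pos: [460.7, -210.0, 56.2]
tcp_rot: [-154.9, -0.1, -96.4]
ft_force: [-0.7, 0.3, -2.0]
finger_gap: 39.1
grip_force: 78.0
```

17 mm in by reckoning with no force, so this is the deep hole. Continuing gently towards the bottom.

jog_arm --rows '[[[1,0,0],[0,0,0]],[[2,0,0],[0,0,0]],[[3,0,0],[0,0,0]],[[4,0,0],[0,0,0]],[[5,0,0],[0,0,0]],[[5,0,0],[0,0,0]]]'

```text
time: 12.9
tool_pos: [460.2, -214.9, 56.2]
tcp_rot: [-154.9, -0.1, -96.4]
ft_force: [-0.2, -0.1, -2.2]
finger_gap: 39.0
grip_force: 78.0
```

jog_arm --rows '[[[0.5,0,0],[0,0,0]],[[1,0,0],[0,0,0]],[[1.5,0,0],[0,0,0]],[[2,0,0],[0,0,0]],[[2,0,0],[0,0,0]]]'

```text
time: 13.4
tool_pos: [459.9, -216.8, 56.2]
tcp_rot: [-154.9, -0.1, -96.4]
ft_force: [0.3, 0.2, -1.5]
finger_gap: 39.0
grip_force: 78.0
```

```bash
python3 - <<'E'
from h import *
import cv2
t,_=r.snapshot("top");q,_=r.snapshot("side")
s=r.sense();Rt=R.from_euler('xyz',s["tcp_rot"],degrees=True).as_matrix();ce=s["tool_pos"]-15*Rt[:,2]
print(ce,s["ft_force"],[px(n,ce+35*Rt[:,0]).round(1) for n in("top","side")])
k=12
cv2.imwrite("pics/c6.png",np.hstack([cv2.resize(i[v:v+48,u:u+33],None,fx=k,fy=k,interpolation=cv2.INTER_CUBIC) for i,u,v in((t,272,212),(q,250,186))]))
E
```

```text
[ 453.62531158 -215.9972569    69.75682038] [ 0.12270547 -0.00647725 -2.15526684] [array([288.6, 232.1]), array([264.7, 214.7])]
```

View pics/c6.png

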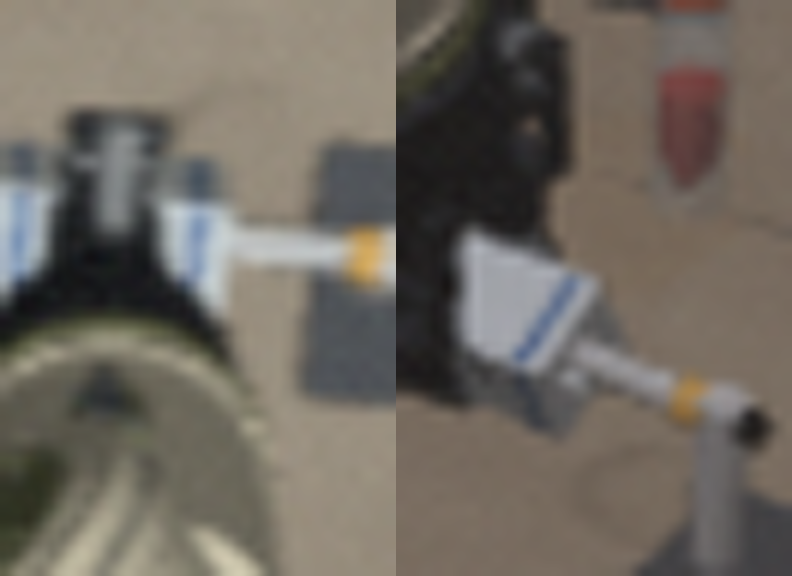

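jog_arm --rows '[[[0.5,0,0],[0,0,0]],[[1,0,0],[0,0,0]],[[1,0,0],[0,0,0]]]'

```text
time: 13.8
tool_pos: [459.8, -217.8, 56.2]
tcp_rot: [-154.9, -0.1, -96.4]
ft_force: [0.7, 0.1, -3.0]
finger_gap: 39.4
grip_force: 78.0
```

jog_arm --rows '[[[0.5,0,0],[0,0,0]],[[1,0,0],[0,0,0]],[[1,0,0],[0,0,0]]]'

```text
time: 14.1
tool_pos: [459.7, -218.5, 56.1]
tcp_rot: [-154.9, -0.1, -96.4]
ft_force: [0.0, 1.9, -1.6]
finger_gap: 39.1
grip_force: 78.0
```

jog_arm --rows '[[[0.5,0,0],[0,0,0]],[[1,0,0],[0,0,0]],[[1,0,0],[0,0,0]]]'

```text
time: 14.4
tool_pos: [459.7, -218.7, 56.1]
tcp_rot: [-154.9, -0.0, -96.4]
ft_force: [0.0, 8.7, 1.3]
finger_gap: 39.1
grip_force: 78.3
```

Bottom felt at 8.7 N, and the depth of about 32 mm matches the pictures. Drawing off straight.

jog_arm --rows '[[[-1,0,0],[0,0,0]],[[-4,0,0],[0,0,0]],[[-10,0,0],[0,0,0]],[[-18,0,0],[0,0,0]],[[-26,0,0],[0,0,0]],[[-36,0,0],[0,0,0]],[[-48,0,0],[0,0,0]],[[-60,0,0],[0,0,0]],[[-60,0,0],[0,0,0]],[[-60,0,0],[0,0,0]]]'

```text
time: 15.4
tool_pos: [466.5, -159.7, 56.1]
tcp_rot: [-154.9, -0.2, -96.3]
ft_force: [0.6, 0.1, -1.7]
finger_gap: 39.1
grip_force: 78.3
```

```bash
cat > plan.py <<'E'
from h import *
s=r.sense();c=Cmd();c.p=s["tool_pos"];c.R=R.from_euler('xyz',s["tcp_rot"],degrees=True);j=s["joint_pos"]
print(c.p,s["ft_force"],j.round(1))
def go(p,Rt):
    global j
    t,v=c.to(p,Rt); c.p=c.p+c.R.apply(t); c.R=c.R*R.from_rotvec(v); j,e=ik(c.p,c.R,j);print("   ",j.round(1),round(e,2),c.p.round(0))
go([470,-150,220],pose(-80,5))
go([480,-60,260],pose(-30,0))
def up(g,a):  # hole pitched up by a deg, tool z -> outward azimuth g
    return R.from_euler('z',g,degrees=True)*R.from_euler('y',-a,degrees=True)*R.from_euler('x',180,degrees=True)
go([560,-80,300],up(-20,40))
go([640,-80,320],up(-15,90))
print(c.R.as_matrix().round(2))
E
python3 plan.py
```

```text
[ 466.46249801 -159.65892142   56.1431589 ] [ 0.56249978  0.12444134 -1.7028195 ] [-32.9 -23.6 136.2  15.2  45.6 144.7]
go [-9.5, -71.8, -147.4] [-0.348, -0.077, -0.276] deg 25.8
    [-25.8 -13.5 106.8   2.9  82.6 143.9] 0.0 [ 470. -150.  220.]
go [-86.9, -28.9, -37.6] [-0.082, -0.038, -0.872] deg 50.2
    [-13.2 -11.3 100.6  -0.   90.7 106.8] 0.0 [480. -60. 260.]
go [79.2, -22.6, -40.0] [0.061, 0.696, -0.167] deg 41.2
    [ -8.6 -36.3 123.6  -9.1  53.6 104.2] 0.0 [560. -80. 300.]
go [70.5, -27.4, 33.0] [0.082, 0.872, -0.038] deg 50.2
    [-11.7 -40.3 142.  -60.6   1.  151. ] 63.69 [640. -80. 320.]
[[ 0.   -0.26  0.97]
 [-0.   -0.97 -0.26]
 [ 1.   -0.   -0.  ]]
```

```bash
cat > scan2.py <<'E'
from h import *
def up(g,a): return R.from_euler('z',g,degrees=True)*R.from_euler('y',-a,degrees=True)*R.from_euler('x',180,degrees=True)
for g in(-10,):
 for x in(560,620,680,740):
  for z in(300,380,460,540):
   q,e=ik(np.array([x,-120,z]),up(g,90),[-13,-20,90,0,30,100])
   if e<1: print(g,x,z,q.round(1))
d=np.load("side0.npz"),np.load("top0.npz")
t=d[1];P=t["pose"];D=t["d"];v,u=np.mgrid[:384,:512];X=np.stack([(u-t["cx"])/t["fx"]*D,(v-t["cy"])/t["fy"]*D,D],-1)@P[:3,:3].T+P[:3,3]
for (a,b,c,e) in((158,136,220,212),(288,118,342,170),(225,135,262,160),(236,165,285,190)):
  m=X[b:e,a:c].reshape(-1,3);m=m[(m[:,2]>30)&(D[b:e,a:c].ravel()>0)];print(m.min(0).round(),m.max(0).round())
E
python3 scan2.py
```

```text
-10 680 300 [-19.1 -14.4 140.4 164.8  37.  -77.8]
-10 680 380 [-19.1 -27.1 139.3 157.2  23.9 -69. ]
-10 680 460 [-19.1 -34.9 135.3 138.6  13.8 -49.4]
-10 680 540 [-19.1 -38.5 129.   93.    9.1  -3. ]
-10 740 300 [-16.1  -3.4 131.  170.1  38.  -82.1]
-10 740 380 [-16.1 -14.4 130.1 166.1  26.4 -77.5]
-10 740 460 [-16.1 -22.  126.7 157.2  15.9 -68. ]
-10 740 540 [-16.1 -26.4 121.2 128.5   7.8 -38.7]
[547.   8.  30.] [777. 172. 397.]
[ 664. -466.   30.] [ 894. -252.  272.]
[ 767. -113.   31.] [785. -42.  66.]
[ 627. -212.   33.] [680. -86. 115.]
```

```bash
python3 - <<'E'
from h import *
def up(g,a): return R.from_euler('z',g,degrees=True)*R.from_euler('y',-a,degrees=True)*R.from_euler('x',180,degrees=True)
q0=r.sense()["joint_pos"]
for g in(-95,-75,-55):
 for x in(450,520,600):
  for y in(-100,-200,-300):
   q=q0
   for a in(0,30,60,90): q,e=ik(np.array([x,y,330]),up(g,a),q)
   if e<1: print(g,x,y,q.round(1))
E
python3 - <<'E'
from h import *
def up(g,a): return R.from_euler('z',g,degrees=True)*R.from_euler('y',-a,degrees=True)*R.from_euler('x',180,degrees=True)
for g in(-95,-60,-30,0,30,60,90):
 for p in([500,-150,330],[550,-200,400],[600,-100,500],[700,-50,600],[770,-120,800]):
  S=set()
  for q4 in(-60,0,60,120,180,240):
   for q6 in(-90,0,90):
    q,e=ik(np.array(p),up(g,90),[-15,-20,100,q4,50,q6])
    if e<1:S.add(tuple(q.round(0)))
  for q in S: print(g,p,np.array(q).astype(int).tolist())
E
```

```text
-30 [770, -120, 800] [1, -13, 84, -62, 36, 146]
0 [700, -50, 600] [-17, -37, 122, 74, 18, 16]
0 [770, -120, 800] [-23, -19, 88, 51, 31, 43]
30 [500, -150, 330] [-69, -9, 132, 85, 97, -33]
30 [550, -200, 400] [-65, -5, 120, 88, 95, -25]
30 [600, -100, 500] [-52, -22, 122, 91, 82, -11]
30 [700, -50, 600] [-38, -17, 108, 90, 68, -1]
30 [770, -120, 800] [-39, 0, 72, 83, 70, 19]
60 [500, -150, 330] [-61, 18, 103, 73, 116, -35]
60 [550, -200, 400] [-59, 22, 90, 78, 117, -24]
60 [600, -100, 500] [-50, 9, 93, 85, 109, -14]
60 [700, -50, 600] [-40, 13, 79, 90, 100, -2]
60 [770, -120, 800] [-41, 33, 32, 94, 100, 25]
90 [500, -150, 330] [-50, 39, 75, 65, 135, -34]
90 [550, -200, 400] [-49, 45, 58, 76, 138, -19]
90 [600, -100, 500] [-42, 35, 61, 85, 131, -8]
90 [700, -50, 600] [-34, 44, 38, 95, 124, 10]
```

```bash
cat > plan.py <<'E'
from h import *
s=r.sense();c=Cmd();c.p=s["tool_pos"];c.R=R.from_euler('xyz',s["tcp_rot"],degrees=True);j=s["joint_pos"]
print(c.p,j.round(1))
def up(g,a): return R.from_euler('z',g,degrees=True)*R.from_euler('y',-a,degrees=True)*R.from_euler('x',180,degrees=True)
def go(p,Rt):
    global j
    t,v=c.to(p,Rt); p0,R0=c.p,c.R; m=0;E=0
    for f in np.linspace(.1,1,10):
        c.p=p0+R0.apply(t*f); c.R=R0*R.from_rotvec(v*f); k,e=ik(c.p,c.R,j);m=max(m,abs(k-j).max());E=max(E,e);j=k
    print("   ",j.round(1),"err",round(E,2),"maxstep",round(m,1),c.p.round(0),"hole",c.R.as_matrix()[:,0].round(3))
go([470,-150,220],pose(-80,5))
go([480,-110,300],pose(-20,0))
go([480,-130,330],pose(45,0))
go([490,-150,340],up(45,45))
go([490,-150,340],up(45,90))
E
python3 plan.py
```

```text
[ 466.46249801 -159.65892142   56.1431589 ] [-32.9 -23.6 136.2  15.2  45.6 144.7]
go [-9.5, -71.8, -147.4] [-0.348, -0.077, -0.276] deg 25.8
    [-25.8 -13.5 106.8   2.9  82.6 143.9] err 0.0 maxstep 4.2 [ 470. -150.  220.] hole [ 0.174 -0.985  0.   ]
go [-37.7, -23.7, -78.2] [-0.079, -0.046, -1.046] deg 60.2
    [-18.9 -10.3  95.6   0.   94.7  91.1] err 0.0 maxstep 5.4 [ 480. -110.  300.] hole [ 0.94  -0.342 -0.   ]
go [6.9, 18.8, -30.0] [-0.0, -0.0, -1.135] deg 65.0
    [-21.1  -9.5  91.8   0.   97.7  23.9] err 0.0 maxstep 6.7 [ 480. -130.  330.] hole [0.707 0.707 0.   ]
go [-7.1, 21.2, -10.0] [-0.0, 0.785, 0.0] deg 45.0
    [-53.7 -15.9 107.3  44.6  95.2  -7.1] err 0.0 maxstep 4.6 [ 490. -150.  340.] hole [0.5   0.5   0.707]
go [-0.0, -0.0, -0.0] [-0.0, 0.786, -0.0] deg 45.0
    [-66.6   4.4 117.7  78.1 108.2 -34. ] err 0.0 maxstep 4.0 [ 490. -150.  340.] hole [-0. -0.  1.]
```

jog_arm --rows '[[[-9.5,-72,-147],[-0.348,-0.077,-0.276]],[[-9.5,-72,-147],[-0.348,-0.077,-0.276]],[[-9.5,-72,-147],[-0.348,-0.077,-0.276]],[[-9.5,-72,-147],[-0.348,-0.077,-0.276]],[[-9.5,-72,-147],[-0.348,-0.077,-0.276]],[[-9.5,-72,-147],[-0.348,-0.077,-0.276]]]'

```text
time: 16.0
tool_pos: [469.6, -150.5, 217.8]
tcp_rot: [-175.0, 0.1, -80.1]
ft_force: [-0.8, 0.4, -2.6]
finger_gap: 38.9
grip_force: 78.4
```

jog_arm --rows '[[[-38,-24,-78],[-0.079,-0.046,-1.046]],[[-38,-24,-78],[-0.079,-0.046,-1.046]],[[-38,-24,-78],[-0.079,-0.046,-1.046]],[[-38,-24,-78],[-0.079,-0.046,-1.046]],[[-38,-24,-78],[-0.079,-0.046,-1.046]],[[-38,-24,-78],[-0.079,-0.046,-1.046]],[[-38,-24,-78],[-0.079,-0.046,-1.046]],[[-38,-24,-78],[-0.079,-0.046,-1.046]],[[-38,-24,-78],[-0.079,-0.046,-1.046]]]'

```text
time: 16.9
tool_pos: [479.5, -110.1, 297.3]
tcp_rot: [-180.0, 0.2, -20.4]
ft_force: [-0.0, 0.4, -2.3]
finger_gap: 38.6
grip_force: 78.1
```

jog_arm --rows '[[[7,19,-30],[0,0,-1.135]],[[7,19,-30],[0,0,-1.135]],[[7,19,-30],[0,0,-1.135]],[[7,19,-30],[0,0,-1.135]],[[7,19,-30],[0,0,-1.135]],[[7,19,-30],[0,0,-1.135]],[[7,19,-30],[0,0,-1.135]],[[7,19,-30],[0,0,-1.135]],[[7,19,-30],[0,0,-1.135]],[[7,19,-30],[0,0,-1.135]]]'

```text
time: 17.9
tool_pos: [480.3, -130.6, 328.9]
tcp_rot: [-179.9, -0.0, 44.6]
ft_force: [0.9, -0.1, -2.2]
finger_gap: 39.0
grip_force: 78.2
```

jog_arm --rows '[[[-7,21,-10],[0,0.785,0]],[[-7,21,-10],[0,0.785,0]],[[-7,21,-10],[0,0.785,0]],[[-7,21,-10],[0,0.785,0]],[[-7,21,-10],[0,0.785,0]],[[-7,21,-10],[0,0.785,0]],[[-7,21,-10],[0,0.785,0]],[[-7,21,-10],[0,0.785,0]],[[-7,21,-10],[0,0.785,0]],[[-7,21,-10],[0,0.785,0]]]'

```text
time: 18.9
tool_pos: [491.0, -149.8, 340.3]
tcp_rot: [179.9, -44.9, 45.0]
ft_force: [0.2, -0.4, -1.4]
finger_gap: 38.7
grip_force: 78.2
```

jog_arm --rows '[[[0,0,0],[0,0.786,0]],[[0,0,0],[0,0.786,0]],[[0,0,0],[0,0.786,0]],[[0,0,0],[0,0.786,0]],[[0,0,0],[0,0.786,0]],[[0,0,0],[0,0.786,0]],[[0,0,0],[0,0.786,0]],[[0,0,0],[0,0.786,0]],[[0,0,0],[0,0.786,0]],[[0,0,0],[0,0.786,0]]]'

```text
time: 19.9
tool_pos: [490.9, -150.4, 340.9]
tcp_rot: [127.1, -89.8, 97.8]
ft_force: [0.3, 0.5, -2.7]
finger_gap: 38.9
grip_force: 78.4
```

```bash
python3 - <<'E'
from h import *
import cv2
q,_=r.snapshot("side");s=r.sense();Rt=R.from_euler('xyz',s["tcp_rot"],degrees=True)
print(s["tool_pos"],Rt.as_matrix().round(3),s["joint_pos"].round(1),s["ft_force"].round(1),s["qd"].round(2),s["time"],s["finger_gap"])
tgt=R.from_euler('z',45,degrees=True)*R.from_euler('y',-90,degrees=True)*R.from_euler('x',180,degrees=True)
print((Rt.inv()*tgt).as_rotvec().round(3))
a=px("side",s["tool_pos"]).astype(int);print(a)
u,v=max(a[0]-40,0),max(a[1]-30,0)
cv2.imwrite("pics/c7.png",cv2.resize(q[v:v+60,u:u+80],None,fx=8,fy=8,interpolation=cv2.INTER_CUBIC))
E
```

```text
[ 490.80821402 -150.36716314  340.68190567] [[-0.001  0.707  0.707]
 [ 0.003 -0.707  0.707]
 [ 1.     0.003 -0.002]] [-66.6   4.6 117.3  78.1 108.1 -34. ] [-0.5  0.  -1.9] [-0.2   0.57  0.45  0.13  0.12 -0.18] 19.95 39.13690828923585
[0.    0.002 0.003]
[247 142]
```

View pics/c7.png

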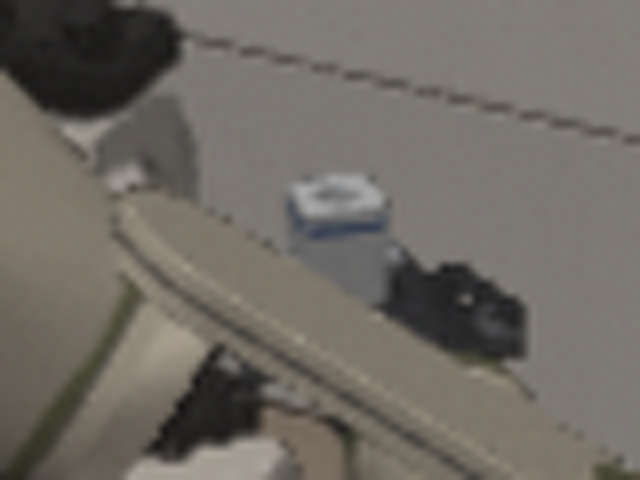

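The spacer is upright with the hole facing up at (338,195), and it is clear. Settling, then handing in.

jog_arm --rows '[[[0,0,0],[0,0,0]],[[0,0,0],[0,0,0]],[[0,0,0],[0,0,0]],[[0,0,0],[0,0,0]],[[0,0,0],[0,0,0]]]'

```text
time: 20.45
tool_pos: [490.5, -150.3, 339.4]
tcp_rot: [-62.8, -89.9, -72.3]
ft_force: [-0.4, 0.5, -1.8]
finger_gap: 38.9
grip_force: 78.4
```

```bash
python3 -c "
from bench import r
print(r.sense()['qd'].round(2));print(r.hand_in())"
```

```text
[-0.04  0.05 -0.04  0.    0.02  0.13]
the job is handed in; nothing more can be done
None
```

The job is handed in at 20.5 s: I felt the deep hole to its bottom on the pin (light 8.7 N contact), drew the spacer off, and ended holding it still with the hole straight up, its middle about 34 cm above the worktop.

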